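# Find the unbolted hatch of the bench service box and push it open

## Robot

A 7-joint arm with a two-finger parallel gripper is mounted at the origin on the work surface. World frame = base frame: x ahead of the robot, y to its left, z up, the work surface at z = 0. Lengths are in mm, angles in degrees, forces in N, time in s.
With the tool pointing down it reaches from about 425 to 950 mm from the base axis. Payload 16.7 kg.
Tool frame: the origin (TCP) lies between the finger pads; the fingertips stand 22 mm ahead of it and the grasp point (between the pads) lies 3 mm ahead of it; z points along the fingers, y is the direction in which the jaws open and shut (so a half turn about z gives the same grasp; the last joint's range is limited). The gripper opens to 94 mm and grips with 3 to 60 N. Pads are 16 mm wide; open, the fingers measure 119 mm over their backs; the gripper's body (75 mm by 177 mm) begins 78 mm behind the grasp point.
Start: joints at [56.293, 24.414, 4.234, 92.017, -1.954, 63.644, -3.845], TCP at [286.741, -611.028, 227.467] pointing down, gripper open.
Joint ranges: [-163.25, 163.25], [-28.42, 122.38], [-70.27, 78.77], [12.13, 141.07], [-58.53, 238.53], [9.26, 117.41], [-156.51, 156.51]. Speed limits (degrees/s): [108.29, 108.29, 136.94, 136.94, 172.46, 172.46, 172.46].

## Interface

Orientations are given as [roll, pitch, yaw] about the fixed x, y, z axes, in that order (R = Rz(yaw) Ry(pitch) Rx(roll)).
In Python, from bench import arm gives the robot as it stands.
- The arm moves only by the tool arm_command, never from a script. Its argument "motion" is a list of rows, each a list of 3 entries, a list of its own where there are three numbers: the shift along the tool's x, y, z in m, then the turn, a rotation vector about the tool's x, y, z in rad, then the opening, from 0 (shut) to 1 (fully open). In form: [[[dx, dy, dz], [ax, ay, az], hand], ...]. A call has 1 to 20 rows; each row is the pose to reach, as a shift and turn from the pose commanded when the call began, along the tool's axes at that moment; what a row does not reach only later rows make up. A row lasts 1/12 s, in which the tool goes at most 41.7 mm and 7.16 degrees, less where a joint would pass 70% of its speed; a pose out of reach is approached as far as the arm can. A call with a gripper value outside its range is refused whole. The fingers move at their own pace and stop on an object; "grip_force" is the grip in N (left out, the last holds). Time passes only in rows, so rows that repeat a pose let the fingers close. It gives the time, the measured TCP pose, the force and the opening at its end, in the units of the state.
- arm.read_state(): the state, without advancing time (a new reading comes with each control period).
- arm.snapshot(name): name is "side" or "top"; returns the picture (420x560x3 uint8, red, green, blue); there is no depth.
- arm.get_calibration(name): a dict with "mtx" (3x3 intrinsics, pixels), "extrinsics" (4x4, takes a point from world to camera coordinates). Camera axes: x right, y up, looking along -z (the intrinsics and any distortion apply to the point x, -y, -z); pixel columns grow to the right and rows downward; lengths in mm; the calibration is good to about 2 mm. A picture is of the moment at which its call begins. get_calibration takes no time and is no camera call.
- arm.close_job(): hands the job in, once; it reports no verdict.
The state is a dict: "time": time; "joints": joint angles; "qvel": joint speeds; "joint_torque": joint torques, N m; "position": TCP position; "eef_rot": TCP orientation; "wrist_force": force on the tool from outside, world axes, zero at the start; "moment": the same for the moment, N m; "finger_gap": opening from 0.0 (shut) to 1.0 (fully open).
Only numpy, scipy, OpenCV 4.12 (cv2) and the standard library are available. Lean on these libraries where they do the work, as an engineer would, in place of code of your own. Each camera call takes 0.05 s, during which the arm holds its last target.

## Task

One of the four identical hatches on the aluminium service box of the microscopy bench is unbolted. Find it by pressing lightly with the closed fingertips on the round marks: it is the one that rocks. Push that hatch down at its marked end until it stands at least 50 degrees open, leave the other three shut, and move or lift none of the things standing around.

Things in the scene. Friction and masses are not known exactly. Their poses are not given: they have to be found in the camera images.
- console: aluminium service box fixed to the bench, 190 mm deep (its x), 415 mm long (its y), 100 mm tall. Origin at the centre of its underside; its x axis points away from the robot (give or take 0.25 rad), y to the left, z up. Four identical cream hatches lie flush in its top, side by side along y, centred at y = +150 (a), +50 (b), -50 (c) and -150 mm (d). Behind them is a solid ledge 58 mm deep.
- pad_a (a point): centre of the black round finger mark (26 mm) on the upper face of hatch a, near its robot-side end. The point moves with the hatch; closed, it is 100 mm above the bench. Hatch: cream plate 110 mm (console x) by 81 mm (console y), 6 mm thick, in an opening 114 by 85 mm over a well 92 mm deep.
- flap_a (a joint): tilt of hatch a, rad: 0 shut, 1.35 at its stop. Turns on a pin along console y, 3 mm below its top and 45 mm beyond the mark; ends 65 mm (robot side, goes down into the well) and 45 mm (far side, comes up) from the pin. Unbolted (one only, cannot be seen, changes each run): yields to about 2 N on the mark, stays where left. Bolted: springy, gives 1 to 3 mm under 5 to 20 N.
- pad_b (a point): centre of the black round finger mark (26 mm) on the upper face of hatch b, near its robot-side end. The point moves with the hatch; closed, it is 100 mm above the bench. Hatch: cream plate 110 mm (console x) by 81 mm (console y), 6 mm thick, in an opening 114 by 85 mm over a well 92 mm deep.
- flap_b (a joint): tilt of hatch b, rad: 0 shut, 1.35 at its stop. Turns on a pin along console y, 3 mm below its top and 45 mm beyond the mark; ends 65 mm (robot side, goes down into the well) and 45 mm (far side, comes up) from the pin. Unbolted (one only, cannot be seen, changes each run): yields to about 2 N on the mark, stays where left. Bolted: springy, gives 1 to 3 mm under 5 to 20 N.
- pad_c (a point): centre of the black round finger mark (26 mm) on the upper face of hatch c, near its robot-side end. The point moves with the hatch; closed, it is 100 mm above the bench. Hatch: cream plate 110 mm (console x) by 81 mm (console y), 6 mm thick, in an opening 114 by 85 mm over a well 92 mm deep.
- flap_c (a joint): tilt of hatch c, rad: 0 shut, 1.35 at its stop. Turns on a pin along console y, 3 mm below its top and 45 mm beyond the mark; ends 65 mm (robot side, goes down into the well) and 45 mm (far side, comes up) from the pin. Unbolted (one only, cannot be seen, changes each run): yields to about 2 N on the mark, stays where left. Bolted: springy, gives 1 to 3 mm under 5 to 20 N.
- pad_d (a point): centre of the black round finger mark (26 mm) on the upper face of hatch d, near its robot-side end. The point moves with the hatch; closed, it is 100 mm above the bench. Hatch: cream plate 110 mm (console x) by 81 mm (console y), 6 mm thick, in an opening 114 by 85 mm over a well 92 mm deep.
- flap_d (a joint): tilt of hatch d, rad: 0 shut, 1.35 at its stop. Turns on a pin along console y, 3 mm below its top and 45 mm beyond the mark; ends 65 mm (robot side, goes down into the well) and 45 mm (far side, comes up) from the pin. Unbolted (one only, cannot be seen, changes each run): yields to about 2 N on the mark, stays where left. Bolted: springy, gives 1 to 3 mm under 5 to 20 N.
- bottle: closed amber glass bottle with a black cap, 48 mm diameter, 105 mm tall; origin at the centre of its underside
- dish: covered glass culture dish, 94 mm diameter, 18 mm tall; origin at the centre of its underside
- slidebox: small blue box of microscope slides, 87 x 37 x 44 mm; origin at the centre of its underside
- vial: small white plastic vial, 28 mm diameter, 45 mm tall, standing on the rear ledge of the service box; origin at the centre of its underside
There are look-alikes about, which are no part of the job. Several things have the shape of the dish; the one meant has the colours described above.

How it is judged (in metres and radians):
At the end, for the whole second after the job is handed in: One hatch stands open at 0.85 rad or more (its stop is at 1.35) and is at rest, the other three are shut (under 0.07 rad), and the bottle, dish, slide box and vial stand upright within 20 mm of where they were (((value of joint flap_a above 0.85 rad and velocity of joint flap_a below 0.05 rad/s and value of joint each of flap_b, flap_c, flap_d below 0.07 rad) or (value of joint flap_b above 0.85 rad and velocity of joint flap_b below 0.05 rad/s and value of joint each of flap_a, flap_c, flap_d below 0.07 rad) or (value of joint flap_c above 0.85 rad and velocity of joint flap_c below 0.05 rad/s and value of joint each of flap_a, flap_b, flap_d below 0.07 rad) or (value of joint flap_d above 0.85 rad and velocity of joint flap_d below 0.05 rad/s and value of joint each of flap_a, flap_b, flap_c below 0.07 rad)) and distance of each of bottle, dish, slidebox, vial from where it was at the start of the episode below 0.02 m and angle between each of bottle, dish, slidebox, vial's own z axis and vertical below 0.2 rad); the robot touches nothing.
It fails at once if a hatch is forced: the fingers press on the box or a hatch with more than 60 N, even for an instant (contact force between the fingers and console above 60 N).
It fails at once if the bottle, dish, slide box or vial is moved by more than 20 mm, lifted or tipped (distance of any of bottle, dish, slidebox, vial from where it was at the start of the episode above 0.02 m or angle between any of bottle, dish, slidebox, vial's own z axis and vertical above 0.3 rad).
It also fails if it takes over 48 s, if anything falls off the work surface, if the arm or the gripper's body presses on something with over 40 N, if the wrist force passes 120 N, or if a joint passes its speed limit or range.

## Working session

There is one attempt and no reset: what is moved stays moved. The work goes in short steps, Python scripts to look and compute and a tool call to move; the robot and the scene stay as the last step left them, time stands still between calls to the robot, and variables do not carry over. Pictures are saved under pics/ and viewed, and the job is handed in when it is done.

Besides the shell and the picture viewer there is one more tool, called after "Request:" as a command line: name --argument value ..., lists and objects as JSON in quotes. arm_command: Moves the arm, as the interface text tells. Its arguments: {"type":"object","properties":{"motion":{"type":"array"},"grip_force":{"type":"number"}},"required":["motion"]}

```bash
mkdir -p pics; ls
python3 - <<'E'
from bench import arm
import cv2,numpy as np
for n in("side","top"):
    im=arm.snapshot(n); cv2.imwrite(f"pics/{n}0.png",im[:,:,::-1])
    c=arm.get_calibration(n); print(n,c)
print(arm.read_state())
E
```

```text
pics
side {'mtx': array([[396.24929385,   0.        , 273.49873801],
       [  0.        , 396.24929385, 210.96588618],
       [  0.        ,   0.        ,   1.        ]]), 'extrinsics': array([[-7.04809724e-01, -7.09225460e-01, -1.55724074e-02,
         3.72789230e+02],
       [ 4.51044397e-01, -4.64963329e-01,  7.61818912e-01,
        -3.90269520e+02],
       [-5.47541967e-01,  5.29913530e-01,  6.47602845e-01,
        -6.49143661e+02],
       [ 0.00000000e+00,  0.00000000e+00,  0.00000000e+00,
         1.00000000e+00]])}
top {'mtx': array([[421.76999626,   0.        , 277.47180148],
       [  0.        , 421.76999626, 208.80156966],
       [  0.        ,   0.        ,   1.        ]]), 'extrinsics': array([[-7.84931775e-02, -9.96914535e-01, -4.81236494e-04,
        -3.20153890e+01],
       [ 9.74691571e-01, -7.68447671e-02,  2.09931470e-01,
        -6.17167406e+02],
       [-2.09320715e-01,  1.60091310e-02,  9.77715984e-01,
        -9.59968482e+02],
       [ 0.00000000e+00,  0.00000000e+00,  0.00000000e+00,
         1.00000000e+00]])}
{'time': 0.1, 'joints': array([56.29281143, 24.44625467,  4.23055375, 92.046898  , -1.95419482,
       63.64439882, -3.84405778]), 'qvel': array([ 7.75081902e-02, -1.02329148e-01,  1.20947395e-02, -1.03270371e-01,
       -3.42720982e-02, -8.60515906e-03, -1.27582355e-05]), 'joint_torque': array([ 9.66741645e-03, -9.37470675e+01,  3.67859893e+00, -4.55035686e+01,
       -4.84762026e-02,  1.68398145e-02, -2.01155103e-05]), 'position': array([ 286.61085763, -610.7281464 ,  226.85588285]), 'eef_rot': array([-1.79934677e+02,  3.83053597e-03,  2.51408347e+01]), 'wrist_force': array([0.21607839, 0.79177008, 0.60474955]), 'moment': array([ 0.04662386, -0.02408247, -0.02573785]), 'finger_gap': 0.9990927178363388}
```

View pics/side0.png

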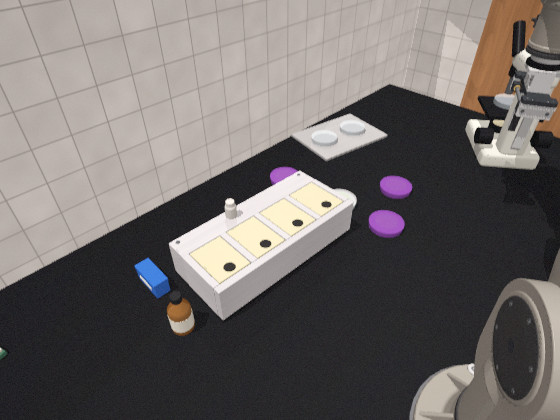

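View pics/top0.png

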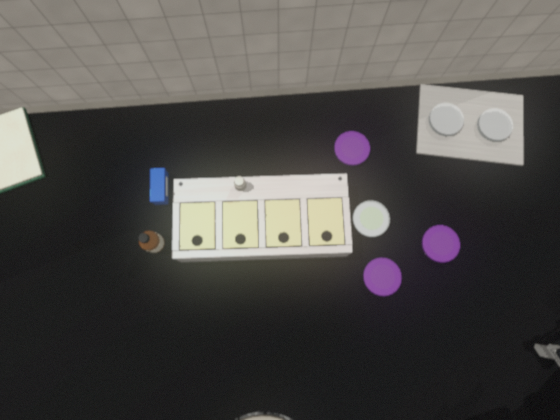

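The side view shows pads a–d at about (229,267), (265,244), (297,223) and (326,204). In the top view they are at about (197,240), (240,239), (283,237) and (326,236). The glass dish at top (371,218) is the one meant. The purple discs and the two dishes on the tray at (447,119) and (496,124) are look-alikes. The bottle is at (150,241), the slide box at (158,185) and the vial on the ledge at (240,184).

```bash
cat > h.py <<'E'
from bench import arm
import cv2,numpy as np
def ray(n,u,v):
    c=arm.get_calibration(n);K=c["mtx"];E=c["extrinsics"]
    d=np.array([(u-K[0,2])/K[0,0],-(v-K[1,2])/K[1,1],-1.]);R=E[:3,:3]
    return -R.T@E[:3,3],R.T@d
def onz(n,u,v,z):
    o,d=ray(n,u,v);return o+d*(z-o[2])/d[2]
def pads(n,im):
    # dark blobs inside the hatch (cream) region
    hsv=cv2.cvtColor(im,cv2.COLOR_RGB2HSV)
    cream=cv2.inRange(hsv,(18,35,130),(38,255,255))
    k=cv2.getStructuringElement(cv2.MORPH_ELLIPSE,(17,17))
    reg=cv2.morphologyEx(cream,cv2.MORPH_CLOSE,k)
    dark=cv2.inRange(im.max(2),0,80)&reg
    nn,l,s,c=cv2.connectedComponentsWithStats(dark)
    return [(c[i],s[i,4]) for i in range(1,nn) if s[i,4]>25]
E
python3 - <<'E'
from h import *
np.set_printoptions(precision=1,suppress=True)
for n in("side","top"):
    im=cv2.imread(f"pics/{n}0.png")[:,:,::-1].copy()
    for c,a in pads(n,im): print(n,c,a,onz(n,*c,100))
P={"top":[(197,240.5),(240,239),(283.5,237.5),(326.5,236)]}
# objects, approx
print("vialcap",onz("top",240,182,145),"bottlecap",onz("top",145,238,105),"dish",onz("top",371,218,18))
im=cv2.imread("pics/top0.png"); cv2.imwrite("pics/crop.png",cv2.resize(im[160:300,130:410],None,fx=2.8,fy=2.8,interpolation=2))
E
```

```text
side [326. 204.] 39 [ 536.2 -192.5  100. ]
side [297.3 222.6] 49 [540.7 -92.5 100. ]
side [265.2 243.3] 59 [545.4   7.6 100. ]
side [229.1 266.7] 70 [549.6 108.  100. ]
vialcap [664.4   0.8 145. ] bottlecap [559.7 229.6 105. ] dish [ 580.5 -315.6   18. ]
```

View pics/crop.png

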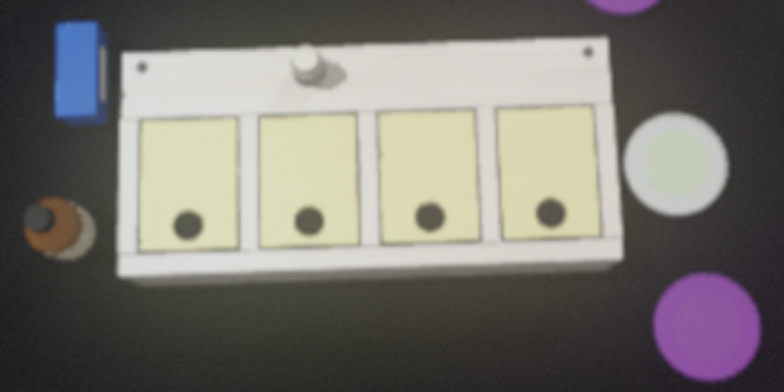

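```bash
cat >> h.py <<'E'
from scipy.spatial.transform import Rotation as Rot
def rel(target,base,yaw):
    R=Rot.from_euler("xyz",[180,0,yaw],degrees=True).as_matrix()
    return R.T@(np.array(target)-np.array(base))
E
python3 - <<'E'
from h import *
np.set_printoptions(precision=1,suppress=True)
T=[onz("top",*p,100) for p in [(197.1,240.4),(240.4,238.9),(283.6,237.1),(326.6,236.)]]
S=[onz("side",*p,100) for p in [(229.1,266.7),(265.2,243.3),(297.3,222.6),(326,204)]]
for t,s in zip(T,S): print(t,s,(t+s)/2)
P=[(t+s)/2 for t,s in zip(T,S)]
v=P[0]-P[3];print("yaw",np.degrees(np.arctan2(-v[0],v[1])),np.linalg.norm(v))
print(rel([P[3][0],P[3][1],150],[286.741,-611.028,227.467],25.141))
E
```

```text
[545.5 111.2 100. ] [549.6 108.1 100. ] [547.5 109.6 100. ]
[541.1  11.2 100. ] [545.2   7.6 100. ] [543.2   9.4 100. ]
[537.5 -88.7 100. ] [540.5 -92.5 100. ] [539.  -90.6 100. ]
[ 532.2 -188.2  100. ] [ 536.2 -192.5  100. ] [ 534.2 -190.3  100. ]
yaw -2.5505015135949733 300.24893722909167
[ 402.7 -275.7   77.5]
```

Request:
arm_command --motion '[[[0.402,-0.276,0.035],[0,0,0.483],0],[[0.402,-0.276,0.035],[0,0,0.483],0],[[0.402,-0.276,0.035],[0,0,0.483],0],[[0.402,-0.276,0.035],[0,0,0.483],0],[[0.402,-0.276,0.035],[0,0,0.483],0],[[0.402,-0.276,0.035],[0,0,0.483],0],[[0.402,-0.276,0.035],[0,0,0.483],0],[[0.402,-0.276,0.035],[0,0,0.483],0],[[0.402,-0.276,0.035],[0,0,0.483],0],[[0.402,-0.276,0.035],[0,0,0.483],0],[[0.402,-0.276,0.035],[0,0,0.483],0],[[0.402,-0.276,0.035],[0,0,0.483],0],[[0.402,-0.276,0.035],[0,0,0.483],0],[[0.402,-0.276,0.035],[0,0,0.483],0],[[0.402,-0.276,0.05],[0,0,0.483],0],[[0.402,-0.276,0.077],[0,0,0.483],0],[[0.402,-0.276,0.077],[0,0,0.483],0],[[0.402,-0.276,0.077],[0,0,0.483],0],[[0.402,-0.276,0.077],[0,0,0.483],0]]' --grip_force 20

```text
time: 1.68
position: [533.4, -191.3, 151.4]
eef_rot: [180.0, -0.0, -2.6]
wrist_force: [-0.5, 0.4, 0.2]
finger_gap: 0.004
```

Run:
```python
from h import *
a=arm.snapshot("side");b=arm.snapshot("top")
o=np.hstack([cv2.resize(a[130:330,150:400],(400,320)),cv2.resize(b[130:330,150:400],(400,320))])
cv2.imwrite("pics/p1.png",o[:,:,::-1]);print(arm.read_state()["position"],arm.read_state()["wrist_force"])
```

```text
[ 533.9004105  -191.03135654  151.8202402 ] [-0.43945478  0.24168501  0.66078174]
```

View pics/p1.png

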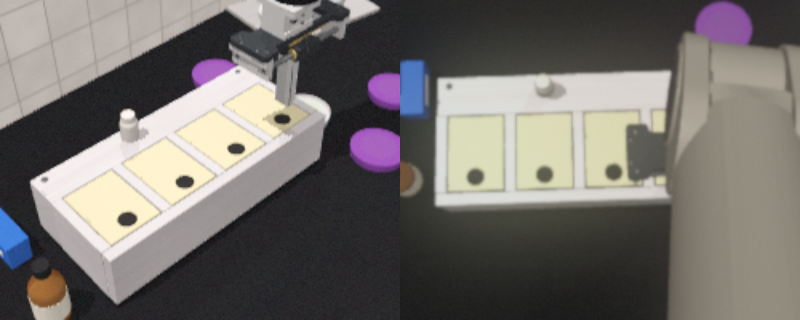

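The side view (left half) shows the closed fingertips right above pad d, at about (282,118) in the crop. Next I press down in small steps.

Request:
arm_command --motion '[[[0,0,0.012],[0,0,0],0],[[0,0,0.022],[0,0,0],0],[[0,0,0.026],[0,0,0],0],[[0,0,0.028],[0,0,0],0],[[0,0,0.029],[0,0,0],0],[[0,0,0.03],[0,0,0],0],[[0,0,0.03],[0,0,0],0],[[0,0,0.03],[0,0,0],0],[[0,0,0.03],[0,0,0],0]]'

```text
time: 2.53
position: [532.8, -190.2, 120.7]
eef_rot: [-180.0, 0.1, -2.5]
wrist_force: [-6.3, 1.7, 7.9]
finger_gap: 0.003
```

Request:
arm_command --motion '[[[0,0,0.001],[0,0,0],0],[[0,0,0.002],[0,0,0],0],[[0,0,0.002],[0,0,0],0],[[0,0,0.002],[0,0,0],0]]'

```text
time: 2.87
position: [532.8, -190.3, 119.3]
eef_rot: [-180.0, 0.1, -2.5]
wrist_force: [-10.9, 2.8, 20.0]
finger_gap: 0.009
```

Hatch d is stiff (20 N at about 2.7 mm), so it is bolted. On to c.

Request:
arm_command --motion '[[[0,0,-0.025],[0,0,0],0],[[0,-0.03,-0.027],[0,0,0],0],[[0,-0.065,-0.027],[0,0,0],0],[[0,-0.1,-0.027],[0,0,0],0],[[0,-0.1,-0.027],[0,0,0],0],[[0,-0.1,-0.02],[0,0,0],0],[[0,-0.1,-0.01],[0,0,0],0],[[0,-0.1,-0.006],[0,0,0],0],[[0,-0.1,-0.004],[0,0,0],0],[[0,-0.1,-0.003],[0,0,0],0],[[0,-0.1,-0.002],[0,0,0],0],[[0,-0.1,-0.001],[0,0,0],0],[[0,-0.1,-0.001],[0,0,0],0],[[0,-0.1,-0.001],[0,0,0],0]]'

```text
time: 4.03
position: [537.1, -91.6, 119.8]
eef_rot: [180.0, 0.1, -2.6]
wrist_force: [-8.7, -0.6, 15.5]
finger_gap: 0.007
```

Hatch c is stiff too (15.5 N at about 2 mm). On to b.

Request:
arm_command --motion '[[[0,0,-0.025],[0,0,0],0],[[0,-0.03,-0.027],[0,0,0],0],[[0,-0.065,-0.027],[0,0,0],0],[[0,-0.1,-0.027],[0,0,0],0],[[0,-0.1,-0.027],[0,0,0],0],[[0,-0.1,-0.02],[0,0,0],0],[[0,-0.1,-0.01],[0,0,0],0],[[0,-0.1,-0.006],[0,0,0],0],[[0,-0.1,-0.004],[0,0,0],0],[[0,-0.1,-0.003],[0,0,0],0],[[0,-0.1,-0.002],[0,0,0],0],[[0,-0.1,-0.001],[0,0,0],0],[[0,-0.1,0],[0,0,0],0],[[0,-0.1,0],[0,0,0],0]]'

```text
time: 5.2
position: [542.1, 8.5, 120.1]
eef_rot: [180.0, 0.0, -2.6]
wrist_force: [-6.8, -4.7, 13.3]
finger_gap: 0.007
```

Hatch b reads 13 N, also stiff. Now a.

Request:
arm_command --motion '[[[0,0,-0.025],[0,0,0],0],[[0,-0.03,-0.027],[0,0,0],0],[[0,-0.065,-0.027],[0,0,0],0],[[0,-0.1,-0.027],[0,0,0],0],[[0,-0.1,-0.027],[0,0,0],0],[[0,-0.1,-0.02],[0,0,0],0],[[0,-0.1,-0.01],[0,0,0],0],[[0,-0.1,-0.006],[0,0,0],0],[[0,-0.1,-0.004],[0,0,0],0],[[0,-0.1,-0.003],[0,0,0],0],[[0,-0.1,-0.002],[0,0,0],0],[[0,-0.1,-0.001],[0,0,0],0],[[0,-0.1,0],[0,0,0],0],[[0,-0.1,0],[0,0,0],0]]'

```text
time: 6.37
position: [546.9, 109.2, 119.6]
eef_rot: [-180.0, -0.0, -2.5]
wrist_force: [0.7, -0.5, 0.9]
finger_gap: 0.004
```

Hatch a yields at 0.9 N with the tip already 2.4 mm down, so it is the unbolted one. I'll push it along its arc in two stages.

Request:
arm_command --motion '[[[0,0,0.003],[0,0,0],0],[[0,0,0.006],[0,0,0],0],[[0,0,0.009],[0,0,0],0],[[0.001,0,0.012],[0,0,0],0],[[0.003,0,0.016],[0,0,0],0],[[0.004,0,0.019],[0,0,0],0],[[0.004,0,0.019],[0,0,0],0],[[0.004,0,0.019],[0,0,0],0]]'

```text
time: 7.03
position: [550.5, 109.1, 100.1]
eef_rot: [180.0, 0.0, -2.5]
wrist_force: [-0.2, 0.9, -0.3]
finger_gap: 0.008
```

Request:
arm_command --motion '[[[0.002,0,0.002],[0,0,0],0],[[0.004,0,0.004],[0,0,0],0],[[0.006,0,0.006],[0,0,0],0],[[0.008,0,0.008],[0,0,0],0],[[0.01,0,0.01],[0,0,0],0],[[0.012,0,0.012],[0,0,0],0],[[0.014,0,0.014],[0,0,0],0],[[0.015,0,0.0155],[0,0,0],0],[[0.015,0,0.0155],[0,0,0],0],[[0.015,0,0.0155],[0,0,0],0]]'

```text
time: 7.87
position: [565.8, 108.5, 84.9]
eef_rot: [-180.0, -0.0, -2.5]
wrist_force: [0.1, -0.2, -0.2]
finger_gap: 0.006
```

Run:
```python
from h import *
a=arm.snapshot("side")
o=cv2.resize(a[150:330,130:380],(750,540))
cv2.imwrite("pics/p2.png",o[:,:,::-1]);print(arm.read_state()["position"],arm.read_state()["wrist_force"])
```

```text
[565.81269222 108.45338919  85.02381845] [-0.7654644   0.72210309  0.41180631]
```

View pics/p2.png

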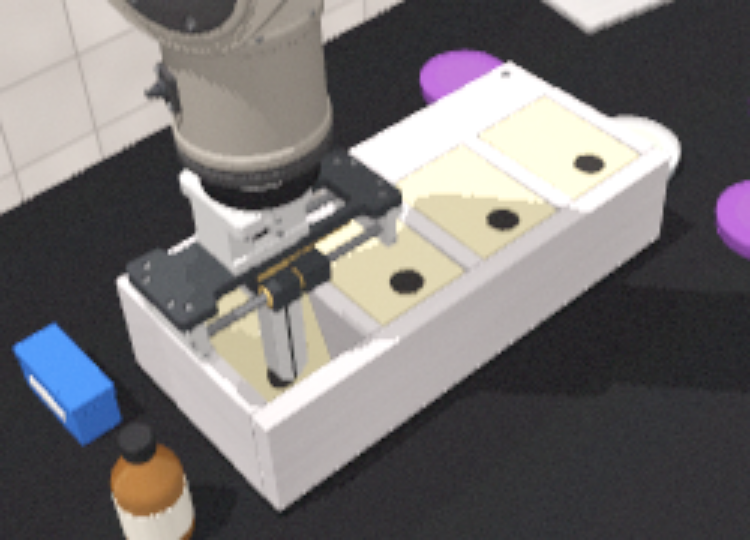

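Hatch a is well down, and the fingertip is at its mark near (285,378) in the crop. I'll back off, lift clear and measure the tilt.

Request:
arm_command --motion '[[[-0.006,0,-0.002],[0,0,0],0],[[-0.01,0,-0.02],[0,0,0],0],[[-0.01,0,-0.05],[0,0,0],0],[[-0.01,0,-0.08],[0,0,0],0],[[-0.01,0,-0.12],[0,0,0],0],[[-0.03,0.03,-0.15],[0,0,0],0],[[-0.05,0.07,-0.16],[0,0,0],0],[[-0.07,0.11,-0.16],[0,0,0],0],[[-0.07,0.15,-0.16],[0,0,0],0],[[-0.07,0.19,-0.16],[0,0,0],0],[[-0.07,0.23,-0.16],[0,0,0],0],[[-0.07,0.27,-0.16],[0,0,0],0],[[-0.07,0.31,-0.16],[0,0,0],0],[[-0.07,0.35,-0.16],[0,0,0],0],[[-0.07,0.35,-0.16],[0,0,0],0],[[-0.07,0.35,-0.16],[0,0,0],0]]'

```text
time: 9.25
position: [479.2, -240.1, 244.9]
eef_rot: [180.0, 0.0, -2.8]
wrist_force: [-0.4, 2.2, 0.7]
finger_gap: 0.002
```

Run:
```python
from h import *
a=arm.snapshot("side");b=arm.snapshot("top")
cv2.imwrite("pics/s3.png",a[:,:,::-1]);cv2.imwrite("pics/t3.png",b[:,:,::-1])
o=np.hstack([cv2.resize(a[180:340,120:280],(400,400),interpolation=2),cv2.resize(b[160:280,130:250],(400,400),interpolation=2)])
cv2.imwrite("pics/p3.png",o[:,:,::-1]);print(arm.read_state()["position"],arm.read_state()["wrist_force"])
```

```text
[ 480.10832136 -237.23689333  244.96850661] [ 0.23124773  1.20585121 -1.19932713]
```

View pics/p3.png

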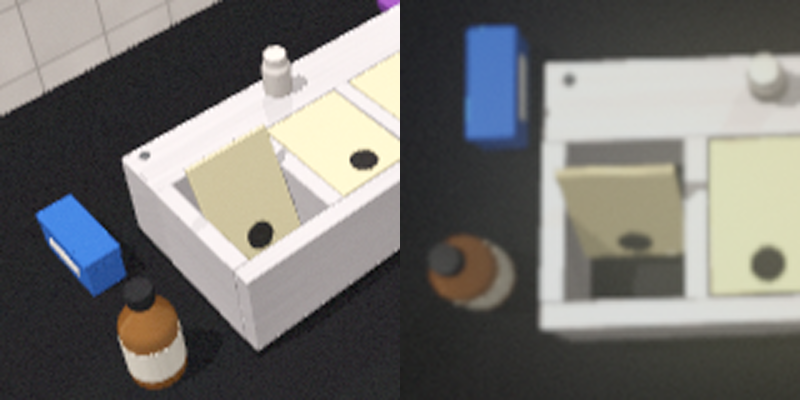

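View pics/t3.png

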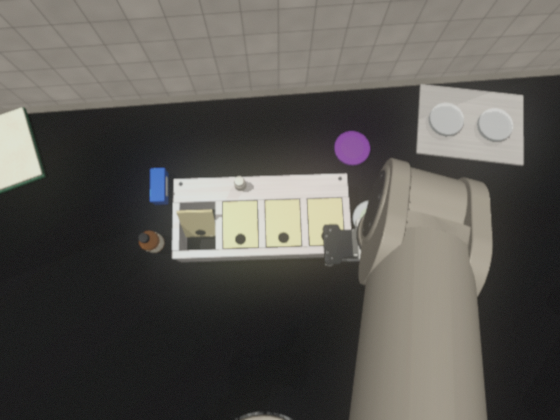

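Hatch a stands open. Its mark is at side (224,274) and top (200.5,232.3), and the raised edge runs from side (194.4,248.8) to (227.2,231.2), or top (178,211.6) to (213.4,209.5). I'll triangulate these to get the tilt.

Run:
```python
from h import *
np.set_printoptions(precision=1,suppress=True)
def tri(s,t):
    r=[ray("side",*s),ray("top",*t)]
    A=0;b=0;
    for o,d in r:
        d=d/np.linalg.norm(d);M=np.eye(3)-np.outer(d,d);A=A+M;b=b+M@o
    p=np.linalg.solve(A,b); return p
c0=tri((229.1,266.7),(197.1,240.4));print("closed",c0)
p=tri((224,274),(200.5,232.3));l=tri((194.4,248.8),(178,211.6));r=tri((227.2,231.2),(213.4,209.5))
print("pad",p,"edge",l,r,"width",np.linalg.norm(l-r))
m=(l+r)/2;xa=np.array([np.cos(np.radians(-2.55)),np.sin(np.radians(-2.55)),0])
v=m-p;print("len",np.linalg.norm(v),"(90)  tilt",np.arctan2(v[2],v@xa))
dz=c0[2]-p[2];dx=(p-c0)@xa;print("pad motion",dx,dz,"tilt",2*np.arctan2(dx,dz))
```

```text
closed [545.1 110.6 105.4]
pad [570.6 109.4  60.7] edge [609.3 145.5 137.7] [606.2  64.2 135.4] width 81.41925467126751
len 84.57281403896904 (90)  tilt 1.1135461886377995
pad motion 25.51458845358793 44.616098202761066 tilt 1.0389569774513203
```

Run:
```python
from h import *
for n,k in(("s","side"),("t","top")):
    A=cv2.imread(f"pics/{k}0.png");B=cv2.imread(f"pics/{n}3.png")
    d=cv2.absdiff(A,B).max(2)
    R={"s":{"bottle":(165,290,198,336),"slide":(132,256,172,298),"vial":(220,195,240,220),"dish":(335,185,360,212)},"t":{"bottle":(136,228,166,254),"slide":(147,166,170,204),"vial":(230,174,250,193)}}[n]
    for o,(x0,y0,x1,y1) in R.items(): print(n,o,"changed px",int((d[y0:y1,x0:x1]>50).sum()))
s=cv2.imread("pics/s3.png");cv2.imwrite("pics/p4.png",cv2.resize(s[140:320,170:420],(750,540)))
print(abs(arm.read_state()["qvel"]).max())
```

```text
s bottle changed px 0
s slide changed px 0
s vial changed px 0
s dish changed px 0
t bottle changed px 0
t slide changed px 0
t vial changed px 0
0.9874501608874876
```

View pics/p4.png

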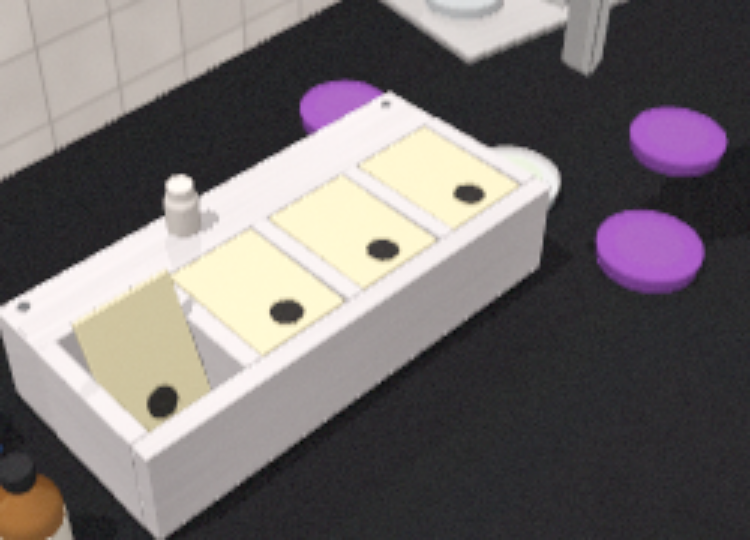

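The picture shows hatch a open and b, c and d flush. The vial, bottle and dish are unmoved, and the fingers hang clear at about (587,40).

```bash
python3 -c "
from bench import arm
print(arm.close_job(),arm.read_state()['time'])"
```

```text
the job is handed in; nothing more can be done
the job is handed in; nothing more can be done
```

Hatch a was the unbolted one. I pushed it open to about 60° and handed the job in at about 10 s; `close_job` reports no verdict.

- **Finding it:** I pressed the marks in the order d, c, b, a. Hatches d, c and b pushed back with about 20, 15 and 13 N at 2–3 mm, so they are bolted. Hatch a gave way under about 1 N.
- **Opening it:** I pushed a down at its mark along its arc, with almost no force at each check, then backed off and lifted clear.
- **Tilt:** two estimates from the two camera views gave 1.04 and 1.11 rad, against the 0.85 rad needed.
- **Other hatches and objects:** b, c and d look flush. Comparing pictures from before and after showed no change around the bottle, slide box and vial in both views. The dish could be checked only in the side view, because the arm partly hid it from above.
- **What disagreed:** the two camera views differed by about 5 mm on the marks, so I used their average. With the hatches shut, a's mark triangulated about 5 mm too high, and the length from its mark to the raised edge came out at 85 mm instead of 90. The tilt margin covers these errors.

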